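# Clamp the plaque to the leaning engraving easel

### The job

Clamp the wooden plaque to the leaning metal backplate of the engraving easel: squeeze the spring clamp open, slip its jaws over the end of the leaf at the plate's free side, between the two lugs, one jaw on the plaque and the other behind the plate, and push it gently, without forcing it, fully home, so that its hub presses the leaf's black strip right in. Then let go so that it grips squarely by its own spring; leave the plaque seated where it is and do not disturb the other things on the bench.

Things in the scene. Friction and masses are not known exactly. Their poses are not given: they have to be found in the camera images.
- clamp: spring clamp, two levers on a round hub of 16 mm radius, 125 mm long, 24 mm thick, 70 g, lying on its side: black flared handles, steel jaws, rubber tips. Origin: on the hinge axis at the underside. Pose is that of one lever (the +y one): z along the hinge axis; with the jaws shut x is the middle line, towards the jaw tips, which meet 52 mm ahead of the axis (radius 5 mm)
- clamp_jaw (a joint): opening of the clamp, rad: 0 jaws shut, 0.6 at the stop, when the tips stand 30 mm apart, 48 mm ahead of the hinge axis, and the handles are parallel, 21 mm over their outsides. About 0.27 on plate and plaque. The middle line halves the angle between the levers, so it turns by half of this about the hinge from clamp's x
- clamp_hub (a point): centre of the clamp's hub: on the hinge axis, at half thickness (12 mm above the underside); axes as clamp
- clamp_grip (a point): place to squeeze: on the shut clamp's middle line between the handles, 50 mm behind the hinge axis, at half thickness; there the handles are 53 mm over their outsides (65 mm at their ends, 70 mm behind the axis, 8 mm thick, flared 0.3 rad each). Squeezing against the spring takes up to 15 N
- backplate: leaning aluminium backplate of the easel, 180 mm wide, 170 mm up its slope, 6 mm thick, fixed on a 150 x 190 x 20 mm base, leaning 0.42 rad from vertical, away from the plaque's side; props behind it at y = -50 and 0 mm. Origin: middle of its lower edge, on the plaque's face. x: out of that face; y: towards the free side (plate ends at y = 90 mm); z: up the slope. Ledge below, fence at -y
- edge (a point): middle of the backplate's free side, at mid-thickness of plate and plaque together (14 mm); axes as backplate. A steel leaf slides out of the plate here, stiff, 0 to 22 mm beyond this point along y: how far is not reported, look or feel. Its end is the edge to clip over, between its two lugs (12 mm high, 13 mm proud, 58 mm apart, this point half-way between them)
- seat (a joint): black sprung strip (40 mm long) in the end of the leaf, half-way between the lugs, that the clamp's hub presses in: 0 standing 6 mm proud, 0.0055 m fully in, about 1 N; the clamp is fully home when it is pressed right in and the hub meets the leaf, the hub's centre then 16 mm out from the leaf's end
- plaque: loose wooden plaque, 166 x 130 x 8 mm, about 130 g, standing on the ledge and leaning on the backplate with its free side 3 mm inside the plate's free side. Origin: its centre; x out of its front, y along its width, z up its slope
- tape: roll of tape, bystander, lying flat, 84 mm across, 22 mm high; origin: centre of its underside
- mouse: computer mouse, bystander, grey, 100 x 58 x 32 mm; origin: centre of its underside
- tumbler1: glass tumbler, bystander, clear, 72 mm across, 100 mm high; origin: centre of its underside
- tumbler2: second glass tumbler, bystander, clear, 72 mm across, 100 mm high; origin: centre of its underside
- thermos: thermos, bystander, 68 mm across, 230 mm high, steel cap; origin: centre of its underside
- penpot: pen pot, bystander, a glass with four pens, 76 mm across, 150 mm high with the pens; origin: centre of its underside
- marker: marker, bystander, lying, 143 x 15 x 15 mm; origin: on its underside, 50 mm from its plain end
Not all that is in view belongs to the job. There is more than one size of the plaque; the one meant has the size given above.

How it is judged (in metres and radians):
At the end, for the whole second after the job is handed in: At rest, gripping plaque and plate by its spring (over 2 N on each, opened 0.2 to 0.36 rad); hub pressing the leaf's strip in by over 3.5 mm, within 18 mm of half-way between the lugs and about 9 mm of mid-thickness; hinge axis along the edge within 0.16 rad; plaque moved under 6 mm (y of clamp_hub in the frame of backplate between 0.1 and 0.134 m and value of joint seat above 0.0035 m and z of clamp_hub in the frame of backplate between 0.057 and 0.093 m and x of clamp_hub in the frame of backplate between -0.008 and 0.01 m and angle between the z axis of clamp and the z axis of backplate, either way round below 0.16 rad and value of joint clamp_jaw between 0.2 and 0.36 rad and contact force between clamp and plaque above 2 N and contact force between clamp and backplate above 2 N and distance of plaque from where it was at the start of the episode below 0.006 m and linear speed of clamp below 0.02 m/s); the robot touches nothing.
It fails at once if the plaque was knocked out of its seat (moved more than 20 mm) (distance of plaque from where it was at the start of the episode above 0.02 m).
It fails at once if the clamp was forced against the backplate (over 20 N) (contact force between clamp and backplate above 20 N).
It fails at once if another thing on the bench was disturbed (moved more than 40 mm) (distance of any of tape, mouse, tumbler1, tumbler2, thermos, penpot, marker from where it was at the start of the episode above 0.04 m).
It also fails if it takes over 45 s, if anything falls off the work surface, if the arm or the gripper's body presses on something with over 40 N, if the wrist force passes 120 N, or if a joint passes its speed limit or range.

### The arm

A 6-joint arm with a two-finger parallel gripper is mounted at the origin on the work surface. World frame = base frame: x ahead of the robot, y to its left, z up, the work surface at z = 0. Lengths are in mm, angles in rad, forces in N, time in s.
With the tool pointing down it reaches from about 350 to 725 mm from the base axis. Payload 4.3 kg.
Tool frame: the origin (TCP) lies where the fingers leave the gripper's body, on its centre line; the fingertips stand 73 mm ahead of it and the grasp point (between the pads) lies 54 mm ahead of it (r.pinch_z is the distance from the TCP to the grasp point, in mm); z points along the fingers, y is the direction in which the jaws open and shut (so a half turn about z gives the same grasp; the last joint's range is limited). The gripper opens to 85 mm and grips with 20 to 120 N. Pads are 22 mm wide; open, the fingers measure 114 mm over their backs; the gripper's body (76 mm by 85 mm) begins 54 mm behind the grasp point. The pads swing forward as they close: fully open they stand 13 mm farther back than shut.
Start: joints at [-1.283, 0.377, 0.081, 1.274, 0, 1.46], TCP at [222.762, -530.128, 303.929] pointing down, gripper open.
Joint ranges: [-2.72, 2.72], [-0.84, 1.66], [-1.02, 1.22], [-1.77, 2.12], [-1.37, 1.28], [-3.14, 3.14]. Speed limits (rad/s): [2.57, 2.57, 3.14, 3.14, 3.14, 3.14].

### API

Orientations are given as a unit quaternion [x, y, z, w].
In Python, from workcell import r gives the robot as it stands.
- The arm moves only by the tool send_rows, never from a script. Its argument "targets" is one flat list of numbers, 6 for each row, row after row: the shift along the tool's x, y, z in mm, then the turn, a rotation vector about the tool's x, y, z in degrees. In form: [x, y, z, rx, ry, rz, x, y, z, rx, ry, rz, ...]. A call has 1 to 12 rows; each row shifts and turns the pose as measured when the row begins, along the tool's axes as they then stand; what a row does not reach is not made up. A row lasts 1/8 s, in which the tool goes at most 62.5 mm and 10.7 degrees, less where a joint would pass 70% of its speed; a pose out of reach is approached as far as the arm can. A call with a gripper value outside its range is refused whole. "claw" is the gripper's target within -1 to 1 (shut at 1, half-way at 0, fully open at -1), set as the call begins (left out, the last holds). The fingers move at their own pace and stop on an object; the grip force is fixed at half the most. Time passes only in rows, so rows that do not move let the fingers close. It gives the time, the measured TCP pose, the force and the opening at its end, in the units of the state.
- r.sense(): the state, without advancing time (a new reading comes with each control period).
- r.grab_frame(name): name is "scene" or "top" or "wrist"; returns (picture, depth): 400x640x3 uint8, red, green, blue; 400x640 float32, mm along the optical axis (not along the pixel's ray), 0 where there is no reading.
- r.camera_model(name): a dict with "camera_matrix" (3x3 intrinsics, pixels), "k1" (the pictures are not rectified: a ray, as slopes to the right and down, at radius r is drawn at 1 + k1 r^2 times it, then the intrinsics apply), "xyz" and "orientation" of the camera in the world; the wrist camera has in their place "T_tool_cam" (4x4, takes a point from camera to tool coordinates, whose origin is the TCP and whose axes are the flange's). Camera axes: x right, y down, z forward; pixel columns grow to the right and rows downward; lengths in mm; the calibration is good to about 2 mm. A picture is of the moment at which its call begins: read the wrist's pose just before it. camera_model takes no time and is no camera call.
- r.close_job(): hands the job in, once; it reports no verdict.
The state is a dict: "time_s": time; "qpos": joint angles; "qd": joint speeds; "effort": joint torques, N m; "ee_pos": TCP position; "tcp_rot": TCP orientation; "force": force on the tool from outside, world axes, zero at the start; "wrist_torque": the same for the moment, N m; "width": finger opening in mm.
Only numpy, scipy, OpenCV 4.12 (cv2) and the standard library are available. Lean on these libraries where they do the work, as an engineer would, in place of code of your own. Each camera call takes 0.05 s, during which the arm holds its last target. There are 200 camera calls.

## Working session

There is one attempt and no reset: what is moved stays moved. The work goes in short steps, Python scripts to look and compute and a tool call to move; the robot and the scene stay as the last step left them, time stands still between calls to the robot, and variables do not carry over. Pictures are saved under pics/ and viewed, about 8 in all and at most 12, crops included, and the job is handed in when it is done.

Besides the shell and the picture viewer there is one more tool, called after "Request:" as name(argument=value, ...) on one line, values as JSON. send_rows: Moves the arm, as the interface text tells. Its arguments: {"type":"object","properties":{"targets":{"type":"array"},"claw":{"type":"number"}},"required":["targets"]}

```bash
ls; mkdir -p pics; python3 - <<'E'
from workcell import r
import cv2,numpy as np
print(r.sense(), r.pinch_z)
for n in ("scene","top","wrist"):
    m=r.camera_model(n); print(n,m)
for n in ("scene","top"):
    p,d=r.grab_frame(n); cv2.imwrite(f"pics/{n}0.png",p[:,:,::-1]); np.savez(f"{n}0.npz",p=p,d=d)
E
```

```text
pics
{'time_s': 0.0, 'qpos': array([-1.28326441e+00,  3.78062722e-01,  7.96167768e-02,  1.27442483e+00,
       -7.15984569e-06,  1.46052808e+00]), 'qd': array([ 0.00059407,  0.00208054, -0.00138151,  0.00128488, -0.00022119,
       -0.0010702 ]), 'effort': array([-7.57616544e-04, -4.63603556e+01,  2.69875377e+01,  2.08847481e-02,
       -4.90376055e-05, -7.38037812e-06]), 'ee_pos': array([ 222.62166136, -529.58834743,  302.95740848]), 'tcp_rot': array([ 9.80283977e-01,  1.97591116e-01, -9.53764315e-05, -1.03283370e-03]), 'force': array([ 1.19052301, -0.04425479,  0.2021887 ]), 'wrist_torque': array([-0.02701665, -0.03598284,  0.0666841 ]), 'width': 85.34341736767766} 53.900000000000006
scene {'camera_matrix': array([[396.39177297,   0.        , 320.14205129],
       [  0.        , 396.39177297, 199.32144852],
       [  0.        ,   0.        ,   1.        ]]), 'k1': -0.061656870623198794, 'xyz': array([1239.98300121,    4.82758504,  904.34914421]), 'orientation': array([ 0.63191055,  0.70304082, -0.23694151, -0.2242351 ])}
top {'camera_matrix': array([[361.95038451,   0.        , 318.55578226],
       [  0.        , 361.95038451, 202.21795295],
       [  0.        ,   0.        ,   1.        ]]), 'k1': -0.06942190210110995, 'xyz': array([ 487.85478194,  -38.0810775 , 1189.97641878]), 'orientation': array([ 0.71092013, -0.70200114,  0.03141316, -0.02828738])}
wrist {'camera_matrix': array([[287.83701108,   0.        , 324.12601373],
       [  0.        , 287.83701108, 201.53699605],
       [  0.        ,   0.        ,   1.        ]]), 'k1': -0.019988246771299442, 'T_tool_cam': array([[ 5.07933686e-04, -9.62439135e-01, -2.71497060e-01,
         6.94245706e+01],
       [ 9.99998326e-01,  9.66046319e-04, -1.55371092e-03,
        -8.78737072e-01],
       [ 1.75763093e-03, -2.71495817e-01,  9.62438015e-01,
        -7.23066270e+01],
       [ 0.00000000e+00,  0.00000000e+00,  0.00000000e+00,
         1.00000000e+00]])}
```

View pics/scene0.png

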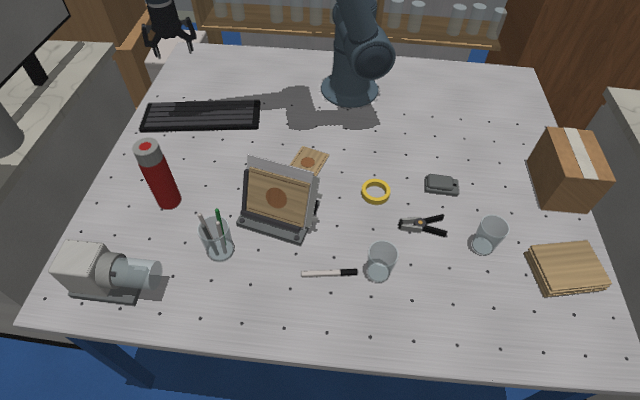

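View pics/top0.png

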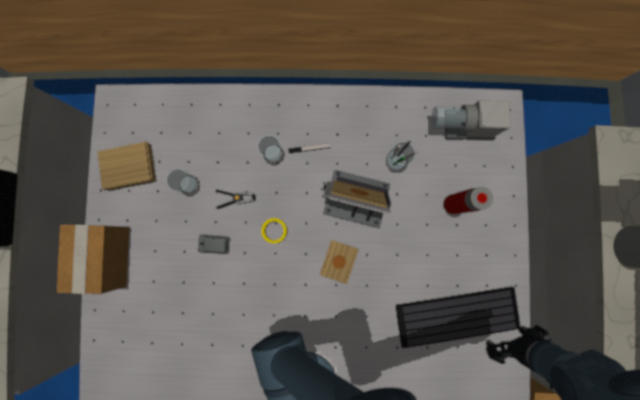

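The scene shows the clamp at (425,225) in the scene view and (236,199) in the top view, with its jaws towards the easel. The easel is at (280,200) and (357,198), and its free side faces the clamp. Next I'll measure both roughly from depth.

```bash
cat > h.py <<'E'
from workcell import r
import cv2,numpy as np
from scipy.spatial.transform import Rotation as R
np.set_printoptions(precision=3,suppress=True)
def campose(n,s=None):
    m=r.camera_model(n)
    if n!="wrist": return R.from_quat(m["orientation"]).as_matrix(),np.array(m["xyz"])
    Rt=R.from_quat(s["tcp_rot"]).as_matrix();T=m["T_tool_cam"]
    return Rt@T[:3,:3],Rt@T[:3,3]+s["ee_pos"]
def rays(n,uv):
    m=r.camera_model(n)
    q=cv2.undistortPoints(np.asarray(uv,float).reshape(-1,1,2),m["camera_matrix"],np.array([m["k1"],0,0,0.]))[:,0]
    return np.c_[q,np.ones(len(q))]
def world(n,uv,d,s=None):
    Rc,t=campose(n,s); return (rays(n,uv)*np.asarray(d,float).reshape(-1,1))@Rc.T+t
def cloud(n,d,s=None):
    v,u=np.mgrid[:400,:640]; uv=np.c_[u.ravel(),v.ravel()]
    P=world(n,uv,d.ravel(),s); P[d.ravel()<=0]=np.nan; return P.reshape(400,640,3)
def onplane(n,uv,p0,nv,s=None):
    Rc,t=campose(n,s); D=rays(n,uv)@Rc.T
    return t+D*(((p0-t)@nv)/(D@nv))[:,None]
def snap(n,f):
    s=r.sense(); p,d=r.grab_frame(n); cv2.imwrite(f"pics/{f}.png",p[:,:,::-1]); np.savez(f+".npz",p=p,d=d,pos=s["ee_pos"],rot=s["tcp_rot"]); return s,p,d
def load(f):
    z=np.load(f+".npz"); s=dict(ee_pos=z["pos"],tcp_rot=z["rot"]) if "pos" in z else None
    return s,z["p"],z["d"]
E
python3 - <<'E'
from h import *
for n in ("scene","top"):
    _,p,d=load(n+"0"); P=cloud(n,d); 
    box={"scene":(205,395,240,452),"top":(182,212,205,270)}[n]
    a,b,c,e=box; Q=P[a:b,c:e].reshape(-1,3); I=p[a:b,c:e].reshape(-1,3).astype(int)
    if n=="scene": Q=P[208:242,392:452].reshape(-1,3); I=p[208:242,392:452].reshape(-1,3).astype(int)
    print(n,"table z",np.nanmedian(Q[:,2]))
    up=(Q[:,2]>10)&(Q[:,2]<50); dark=up&(I.sum(1)<130); yel=up&(I[:,0]-I[:,2]>60)
    Z=Q[up]; print("clamp",len(Z),np.mean(Z,0),Z.min(0),Z.max(0),"zpct",np.percentile(Z[:,2],[50,90]))
    c=Z[:,:2].mean(0); w,v=np.linalg.eigh(np.cov((Z[:,:2]-c).T)); print("axis",v[:,1])
    if dark.any(): print("dark",Q[dark].mean(0))
    if yel.any(): print("hub",Q[yel].mean(0),yel.sum())
    # everything else: heights > 15
    M=(np.nan_to_num(P[:,:,2])>12).astype(np.uint8)
    k,l,st,ce=cv2.connectedComponentsWithStats(M)
    for i in range(1,k):
        if st[i,4]>60:
            q=P[l==i]; 
            if abs(np.median(q[:,1]))<700 and 200<np.median(q[:,0])<900: print(ce[i].astype(int),st[i,4],"min",q.min(0).astype(int),"max",q.max(0).astype(int))
_,p,d=load("scene0"); P=cloud("scene",d)
# plaque face
M=P[185:215,258:296].reshape(-1,3); c=M.mean(0); n=np.linalg.svd(M-c)[2][2]; n*=np.sign(n[0]); print("plaque",c,n,"lean",np.arcsin(n[2]),"yaw",np.arctan2(n[1],n[0]),np.std((M-c)@n))
E
```

```text
scene table z 0.6472818430777352
clamp 510 [603.47  233.115  20.374] [563.456 168.732  10.087] [628.229 299.717  28.465] zpct [21.893 25.07 ]
axis [-0.044  0.999]
dark [603.493 258.334  19.642]
hub [599.497 226.486  23.928] 11
[165  24] 1674 min [ 183 -593  244] max [ 263 -454  428]
[357  50] 5110 min [-57 -99  12] max [241 127 439]
[200 114] 3137 min [ 127 -707   12] max [ 320 -290   26]
[569 169] 5561 min [297 587  12] max [506 733 155]
[156 172] 1844 min [ 557 -515   12] max [ 624 -448  223]
[278 198] 5358 min [ 545 -269   12] max [698 -41 180]
[441 183] 556 min [421 251  12] max [481 353  35]
[375 190] 332 min [452  65  12] max [537 147  26]
[215 235] 1273 min [ 696 -333   12] max [ 773 -256  156]
[422 223] 473 min [563 168  12] max [628 299  28]
[489 233] 988 min [609 360  12] max [680 432 104]
[102 272] 4931 min [ 815 -631   12] max [ 912 -400  133]
[381 259] 943 min [716  83  12] max [789 149 102]
[568 267] 3368 min [623 509  12] max [783 702  45]
[331 271] 231 min [755 -73  12] max [786  63  18]
top table z -0.6745100583659678
clamp 274 [597.272 228.208  22.083] [563.626 167.
[... 442 characters left out ...]
-78  12] max [784   1  19]
[179 180] 484 min [609 357  12] max [680 428 103]
[356 198] 2847 min [ 508 -276   12] max [694 -46 179]
[468 200] 1010 min [ 553 -519   12] max [ 620 -452  225]
[235 197] 270 min [563 167  12] max [626 293  29]
[273 230] 277 min [453  61  12] max [533 142  26]
[ 91 258] 4549 min [299 583  12] max [500 729 155]
[213 243] 517 min [418 246  12] max [478 347  36]
[306 373] 5277 min [  54 -166   12] max [286 122 737]Traceback (most recent call last):
  File "<stdin>", line 22, in <module>
    u, s, vh = gufunc(a, signature=signature)
               ~~~~~~^^^^^^^^^^^^^^^^^^^^^^^^
    raise LinAlgError("SVD did not converge")
numpy.linalg.LinAlgError: SVD did not converge
```

Request:
send_rows(targets=[0,0,-60,0,0,0,0,0,-50,0,0,0])

```text
time_s: 0.35
ee_pos: [221.3, -525.1, 406.2]
tcp_rot: [0.98, 0.198, -0.001, -0.012]
force: [1.1, -0.7, 0.1]
width: 85.5
```

```bash
cat >> h.py <<'E'
def plan(goal,Rg,n,s=None,p0=None):
    s=s or r.sense(); p=np.array(s["ee_pos"]); Ro=R.from_quat(s["tcp_rot"]); rel=(Ro.inv()*Rg).as_rotvec(); st=(np.array(goal)-p)/n
    print("total rot deg",np.degrees(np.linalg.norm(rel)),"dist",np.linalg.norm(goal-p)); out=[]
    for i in range(n):
        Ri=Ro*R.from_rotvec(rel*i/n); out+=list(np.round(Ri.inv().apply(st),1))+list(np.round(np.degrees(rel/n),2))
    print(str([float(x) for x in out]))
def yawdown(a): # tool z down, tool x at world heading a
    x=np.array([np.cos(a),np.sin(a),0]);z=np.array([0,0,-1.]);return R.from_matrix(np.c_[x,np.cross(z,x),z])
E
python3 - <<'E'
from h import *
_,p,d=load("scene0"); P=cloud("scene",d)
M=P[185:215,258:296].reshape(-1,3); M=M[~np.isnan(M[:,0])]; c=np.median(M,0); M=M[abs(M-c).max(1)<60]
for _ in range(4):
    c=M.mean(0); n=np.linalg.svd(M-c)[2][2]; n*=np.sign(n[0]); e=(M-c)@n; M=M[abs(e)<max(3,1.5*e.std())]
yaw=np.arctan2(n[1],n[0]); print("plaque",c,n,"lean",np.arcsin(n[2]),"yaw",yaw,e.std(),len(M))
plan([600,20,360],yawdown(np.pi/2+yaw),12)
E
```

```text
plaque [ 617.032 -160.258   88.668] [ 0.889 -0.216  0.404] lean 0.41570189344182357 yaw -0.2383364573265248 1.3727634364960692 1067
total rot deg 53.56946098193329 dist 665.3796500142171
[46.7, -29.6, 4.7, -0.1, -0.06, -4.46, 48.8, -25.8, 4.6, -0.1, -0.06, -4.46, 50.7, -22.0, 4.5, -0.1, -0.06, -4.46, 52.3, -18.0, 4.4, -0.1, -0.06, -4.46, 53.5, -13.8, 4.3, -0.1, -0.06, -4.46, 54.4, -9.6, 4.2, -0.1, -0.06, -4.46, 55.0, -5.4, 4.1, -0.1, -0.06, -4.46, 55.3, -1.1, 4.1, -0.1, -0.06, -4.46, 55.2, 3.2, 4.0, -0.1, -0.06, -4.46, 54.8, 7.5, 4.0, -0.1, -0.06, -4.46, 54.1, 11.7, 3.9, -0.1, -0.06, -4.46, 53.0, 15.9, 3.9, -0.1, -0.06, -4.46]
```

Request:
send_rows(targets=[47,-30,4,0,0,-4.5,49,-26,4,0,0,-4.5,51,-22,4,0,0,-4.5,52,-18,4,0,0,-4.5,53,-14,4,0,0,-4.5,54,-10,4,0,0,-4.5,55,-5,4,0,0,-4.5,55,-1,4,0,0,-4.5,55,3,4,0,0,-4.5,55,7,4,0,0,-4.5,54,12,4,0,0,-4.5,53,16,4,0,0,-4.5])

```text
time_s: 1.85
ee_pos: [600.0, 37.5, 363.9]
tcp_rot: [0.777, 0.63, 0.002, -0.008]
force: [0.6, -1.3, 0.8]
width: 85.6
```

Request:
send_rows(targets=[0,0,0,0,0,0])

```text
time_s: 1.98
ee_pos: [600.9, 40.8, 361.9]
tcp_rot: [0.775, 0.632, 0.001, -0.009]
force: [-0.1, -0.2, 1.1]
width: 85.3
```

```bash
python3 - <<'E'
from h import *
s,p,d=snap("wrist","w1"); print(s["ee_pos"],s["tcp_rot"],R.from_quat(s["tcp_rot"]).as_matrix())
E
```

```text
[600.948  40.77  361.894] [ 0.775  0.632  0.001 -0.009] [[ 0.201  0.98  -0.01 ]
 [ 0.979 -0.201  0.016]
 [ 0.014 -0.013 -1.   ]]
```

View pics/w1.png

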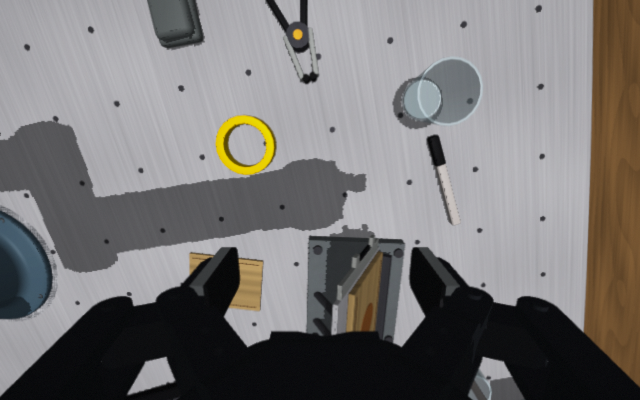

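The image shows the easel edge at (365,245)–(385,290), partly behind the fingers, and the clamp at (298,35) with its jaws shut at (308,78). For a better look at the leaf I'll sight down the plate's slope.

```bash
cat >> h.py <<'E'
def plateR(yaw=-0.238,lean=0.42):
    px=np.array([np.cos(lean)*np.cos(yaw),np.cos(lean)*np.sin(yaw),np.sin(lean)]);py=np.array([-np.sin(yaw),np.cos(yaw),0]);return np.c_[px,py,np.cross(px,py)]
def toolR(B): return R.from_matrix(np.c_[B[:,1],B[:,0],-B[:,2]])
E
python3 - <<'E'
from h import *
plan([549,-22,300],toolR(plateR()),4)
E
```

```text
total rot deg 24.891685042648685 dist 101.31312322045456
[-17.8, -9.2, 15.5, -6.2, -0.28, 0.43, -17.8, -10.7, 14.5, -6.2, -0.28, 0.43, -17.8, -12.1, 13.3, -6.2, -0.28, 0.43, -17.8, -13.3, 12.0, -6.2, -0.28, 0.43]
```

Request:
send_rows(targets=[-18,-9,15,-6.2,-0.3,0.4,-18,-11,14,-6.2,-0.3,0.4,-18,-12,13,-6.2,-0.3,0.4,-18,-13,12,-6.2,-0.3,0.4,0,0,0,0,0,0,0,0,0,0,0,0])

```text
time_s: 2.78
ee_pos: [542.4, -30.3, 296.3]
tcp_rot: [0.771, 0.601, 0.127, 0.168]
force: [1.2, 0.4, 1.2]
width: 85.5
```

```bash
python3 - <<'E'
from h import *
s,p,d=snap("wrist","w2"); print(s["ee_pos"],R.from_quat(s["tcp_rot"]).as_matrix())
cv2.imwrite("pics/w2c.png",cv2.resize(p[80:280,200:460,::-1],None,fx=3,fy=3,interpolation=cv2.INTER_CUBIC)[:600,:780])
E
```

```text
[542.414 -30.301 296.284] [[ 0.246  0.884  0.397]
 [ 0.969 -0.222 -0.106]
 [-0.005  0.411 -0.912]]
```

View pics/w2c.png

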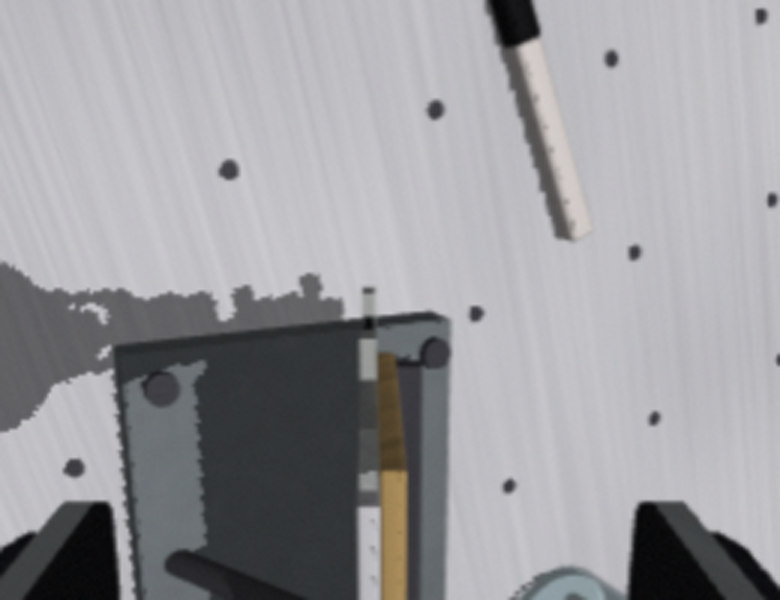

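The plate edge is seen nearly end-on at crop column x≈368 (full u≈323), and the plaque top is at (395,470). Leaf and lugs lie between rows 290 and 505. I'll read their depths in plate axes.

```bash
python3 - <<'E'
from h import *
s,p,d=load("w2"); P=cloud("wrist",d,s)
# fit plaque face/plate normal from scene again, using B; origin provisional at plaque centre
B=plateR(); o=np.array([617.,-160.3,88.7])
Q=(P-o)@B
for v in range(172,262,2): print(v,p[v,322],d[v,322].round(0),Q[v,322].round(1),"|",p[v,332],Q[v,332].round(1))
# yaw from plate top edge: rows 250..285, per row centre of bright strip
m=(p.astype(int).min(2)>150)&(abs(Q[:,:,2]-85)<35)&(abs(Q[:,:,0])<40)
v,u=np.nonzero(m); print(len(v)); q=Q[v,u]; 
if len(v)>30: print(np.polyfit(q[:,1],q[:,0],1),q.mean(0),q.min(0),q.max(0),np.ptp(q,0))
E
```

```text
172 [196 195 200] 399.0 [-10.9 107.3 -91.3] | [200 200 204] [  3.1 106.3 -96.5]
174 [194 193 198] 398.0 [-10.9 104.8 -90. ] | [199 198 203] [  3.1 103.4 -96.6]
176 [89 89 90] 336.0 [-10.5 114.1 -28.2] | [198 198 202] [  3.1 100.7 -95.7]
178 [145 148 145] 329.0 [-10.5 113.3 -20.6] | [199 198 202] [  3.1  97.7 -96.4]
180 [153 156 153] 331.0 [-10.5 110.7 -21.6] | [198 198 202] [  3.1  95.  -95.6]
182 [153 156 152] 331.0 [-10.5 108.6 -20.7] | [197 197 201] [  3.1  92.4 -94.5]
184 [146 148 147] 332.0 [-10.5 106.2 -21. ] | [158 158 162] [  3.1  89.  -96.9]
186 [28 29 30] 318.0 [-10.5 107.   -7.3] | [45 47 50] [nan nan nan]
188 [13 15 15] 310.0 [-10.4 106.8   1.1] | [89 93 96] [  2.5  88.5 -74.6]
190 [58 59 59] 271.0 [-10.2 114.   39.5] | [103 109 113] [  2.5  85.7 -74.7]
192 [78 80 79] 265.0 [-10.1 113.7  45.9] | [104 110 113] [  2.5  83.1 -73.7]
194 [153 155 153] 262.0 [-10.1 112.8  49.5] | [105 110 115] [  2.5  80.2 -74.4]
196 [154 155 153] 263.0 [-10.2 110.6  48.6] | [106 110 114] [  2.5  77.7 -73.3]
198 [152 155 153] 264.0 [-10.2 108.8  49. ] | [87 89 91] [  2.5  74.4 -74.9]
200 [153 1
[... 1701 characters left out ...]
  99. ] | [168 138  90] [-1.7 71.8 72.5]
248 [106 105 108] 221.0 [-10.2  83.2 100.5] | [163 135  87] [-1.7 69.7 72.2]
250 [190 187 192] 219.0 [-10.2  82.7 102.9] | [168 138  90] [-1.7 67.7 72. ]
252 [189 187 192] 220.0 [-10.2  80.7 102.3] | [168 139  90] [-1.7 66.4 73.4]
254 [189 187 191] 221.0 [-10.2  78.9 102.1] | [166 137  89] [-1.7 63.7 71.8]
256 [188 188 192] 219.0 [-10.2  78.1 103.9] | [167 138  88] [-1.7 62.6 73.5]
258 [187 186 192] 222.0 [-10.2  75.6 102.2] | [168 139  91] [-1.7 60.  72.2]
260 [187 186 191] 222.0 [-10.2  74.1 102.7] | [168 139  90] [-1.7 58.5 73.1]
571
[ 0.004 -9.779] [ -9.61   46.715 102.707] [-12.478   4.317 100.77 ] [ -7.109  83.437 104.248] [ 5.37  79.12   3.477]
```

```bash
python3 - <<'E'
from h import *
s,p,d=load("w2"); P=cloud("wrist",d,s); B=plateR(); o=np.array([617.,-160.3,88.7]); Q=(P-o)@B
m=(abs(Q[:,:,2]-72.5)<2.5)&(abs(Q[:,:,0])<20)&(Q[:,:,1]>40); q=Q[m]; print("plaque top x",np.percentile(q[:,0],[1,99]))
m=(abs(Q[:,:,2]-102.5)<2.5)&(abs(Q[:,:,0])<25)&(Q[:,:,1]>40); q=Q[m]; print("plate top x",np.percentile(q[:,0],[1,99]))
s,p,d=load("w1"); I=p[0:100,255:345].astype(int)
yel=(I[:,:,0]-I[:,:,2]>80)&(I[:,:,0]>150); v,u=np.nonzero(yel); hub=[u.mean()+255,v.mean()]
P=cloud("wrist",d,s); print("hub",hub,onplane("wrist",[hub],np.array([0,0,24.]),np.array([0,0,1.]),s), P[int(hub[1]),int(hub[0])], "bench",np.nanmedian(P[60:110,330:380,2]))
m=(P[:100,255:345,2]>13)&(P[:100,255:345,2]<40); Z=P[:100,255:345][m]; h=np.array([599,225.]); print(Z.min(0),Z.max(0))
f=Z[Z[:,1]<205]; print("front mean",f.mean(0)); t=Z[Z[:,1]<180]; print("tip",t.mean(0),len(t))
for y in (235,245,255,265): k=Z[abs(Z[:,1]-y)<3]; print(y,k[:,0].min() if len(k) else 0,k[:,0].max() if len(k) else 0)
print(r.sense()["qpos"])
_,p,d=load("top0"); P=cloud("top",d)[182:215,205:270].reshape(-1,3); P=P[(P[:,2]>13)&(P[:,2]<40)]
for y in (265,275,285,292): k=P[abs(P[:,1]-y)<4]; print("top",y,k[:,0].min(),k[:,0].max())
E
```

```text
plaque top x [-10.207   1.039]
plate top x [-12.139  -6.444]
hub [np.float64(297.1518987341772), np.float64(33.88607594936709)] [[599.823 227.903  24.   ]] [599.969 228.182  26.618] bench 2.0887271239210463
[569.313 170.063  13.151] [620.003 276.285  29.397]
front mean [603.048 186.071  25.782]
tip [603.981 175.084  25.386] 137
235 584.8267377757963 616.4836829949518
245 580.3304000366475 615.9315396035793
255 577.5363602980599 618.1111593858956
265 573.4489777237573 619.3203262353012
[-0.153  0.03  -0.465  0.656 -0.044  1.656]
top 265 570.4277099367938 618.902680779209
top 275 567.1012210618327 622.0370483768093
top 285 563.6257387996848 623.0597355274897
top 292 566.9304226878423 626.3054529530875
```

```bash
python3 - <<'E'
from h import *
s=r.sense(); p0=np.array(s["ee_pos"])
plan(p0+[10,20,20],yawdown(1.33),3)
# then long way: heading 76deg -> 275deg, 20 rows
a=p0+[10,20,20]; g=np.array([595,277,200.]); n=20
for i in range(n):
    h=1.33+np.radians(199)*i/n; print(np.round(yawdown(h).inv().apply((g-a)/n)).astype(int),end=" ")
E
```

```text
total rot deg 24.180506656648333 dist 30.0
[7.2, 4.2, -5.5, 8.06, 0.14, -0.12, 7.2, 3.4, -6.0, 8.06, 0.14, -0.12, 7.3, 2.6, -6.4, 8.06, 0.14, -0.12]
[14 -1  6] [14  1  6] [14  4  6] [13  6  6] [12  8  6] [10 10  6] [ 8 12  6] [ 6 13  6] [ 4 14  6] [ 1 14  6] [-1 14  6] [-4 14  6] [-6 13  6] [-8 12  6] [-10  10   6] [-12   9   6] [-13   6   6] [-14   4   6] [-14   2   6] [-14  -1   6]
```

Request:
send_rows(targets=[7,4,-6,8.1,0,0,7,3,-6,8.1,0,0,7,3,-6,8.1,0,0,14,-1,6,0,0,-10,14,1,6,0,0,-10,14,4,6,0,0,-10,13,6,6,0,0,-10,12,8,6,0,0,-10,10,10,6,0,0,-10,8,12,6,0,0,-10,6,13,6,0,0,-10,4,14,6,0,0,-10])

```text
time_s: 4.32
ee_pos: [605.9, 123.6, 283.1]
tcp_rot: [0.098, 0.995, 0.001, 0.012]
force: [0.8, -0.7, -0.3]
width: 85.5
```

Request:
send_rows(targets=[1,14,6,0,0,-10,-1,14,6,0,0,-10,-4,14,6,0,0,-10,-6,13,6,0,0,-10,-8,12,6,0,0,-10,-10,10,6,0,0,-10,-12,9,6,0,0,-10,-13,6,6,0,0,-10,-14,4,6,0,0,-10,-14,2,6,0,0,-10,-14,-1,6,0,0,-9,0,0,0,0,0,0])

```text
time_s: 5.82
ee_pos: [654.8, 301.4, 238.5]
tcp_rot: [0.775, -0.63, 0.024, -0.028]
force: [-0.5, -0.4, -0.4]
width: 85.5
```

```bash
python3 - <<'E'
from h import *
s,p,d=snap("wrist","w3"); print(s["ee_pos"],s["qpos"],R.from_quat(s["tcp_rot"]).as_matrix())
plan([595.5,277.5,120],yawdown(-1.48),3)
E
```

```text
[654.778 301.374 238.479] [ 0.347  0.654  0.361  1.205 -0.011 -1.429] [[ 0.204 -0.976  0.072]
 [-0.979 -0.203  0.014]
 [ 0.001 -0.073 -0.997]]
total rot deg 7.747878238303816 dist 134.95923290423673
[3.5, 23.9, 38.0, -1.41, 0.06, 2.16, 4.4, 22.8, 38.6, -1.41, 0.06, 2.16, 5.2, 21.6, 39.1, -1.41, 0.06, 2.16]
```

View pics/w3.png

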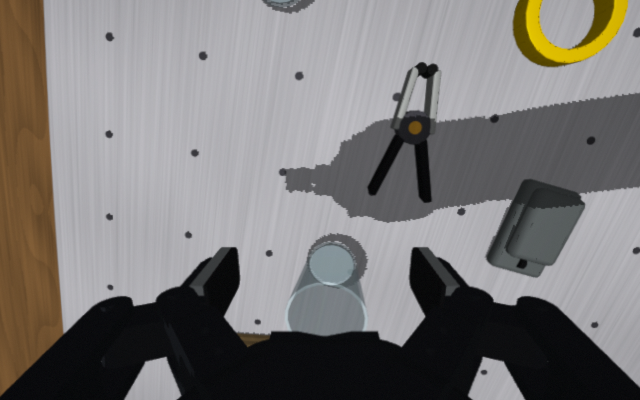

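The clamp is in clear view, with its hub at (415,128), tips at (427,70) and handle ends at (374,190) and (425,198). I'll refine from these points.

```bash
python3 - <<'E'
from h import *
s,p,d=load("w3")
I=p.astype(int); yel=(I[:,:,0]-I[:,:,2]>70)&(I[:,:,0]>110); yel[:,:390]=0; yel[:,440:]=0; yel[:100]=0;yel[160:]=0; v,u=np.nonzero(yel)
X=onplane("wrist",[[u.mean(),v.mean()],[427,70],[374,191],[425,199]],np.array([0,0,24.]),np.array([0,0,1.]),s); print(X)
E
```

```text
[[596.891 228.08   24.   ]
 [602.321 176.193  24.   ]
 [620.708 295.643  24.   ]
 [568.777 292.352  24.   ]]
```

Request:
send_rows(targets=[3,24,38,-1.4,0,2.1,4,23,38,-1.4,0,2.1,5,22,38,-1.4,0,2.1,0,0,0,0,0,0])

```text
time_s: 6.38
ee_pos: [600.3, 278.4, 124.0]
tcp_rot: [0.734, -0.679, 0.002, -0.005]
force: [0.1, -0.1, 0.7]
width: 85.6
```

```bash
python3 - <<'E'
from h import *
plan([594.8,278,76],yawdown(-1.492),2)
E
```

```text
total rot deg 0.6208887247277404 dist 48.284721029715534
[0.1, 3.0, 24.0, -0.28, 0.14, 0.0, 0.1, 2.9, 24.0, -0.28, 0.14, 0.0]
```

Request:
send_rows(targets=[0,3,24,-0.3,0,0,0,3,23,-0.3,0,0,0,0,0,0,0,0])

```text
time_s: 6.75
ee_pos: [604.2, 280.2, 84.7]
tcp_rot: [0.733, -0.68, 0.002, -0.009]
force: [-0.3, -0.8, 0.7]
width: 85.4
```

Request:
send_rows(targets=[0,0,0,0,0,0,0,0,0,0,0,0,0,0,0,0,0,0,0,0,0,0,0,0,0,0,0,0,0,0], claw=1)

```text
time_s: 7.38
ee_pos: [609.7, 283.6, 100.9]
tcp_rot: [0.733, -0.68, 0.004, -0.016]
force: [-0.7, 0.0, 0.0]
width: -0.2
```

Request:
send_rows(targets=[0,0,0,0,0,0,0,0,0,0,0,0,0,0,0,0,0,0])

```text
time_s: 7.75
ee_pos: [610.1, 283.5, 100.6]
tcp_rot: [0.733, -0.68, 0.004, -0.016]
force: [0.9, 0.3, 0.2]
width: -0.0
```

```bash
python3 - <<'E'
from h import *
s,p,d=snap("wrist","w4"); print(s)
E
```

```text
{'time_s': 7.75, 'qpos': array([ 0.338,  0.667,  0.017,  0.888,  0.008, -1.308]), 'qd': array([ 0.001,  0.002,  0.   ,  0.001, -0.002,  0.001]), 'effort': array([ -0.006, -57.223,  24.715,  -0.321,   0.03 ,  -0.   ]), 'ee_pos': array([610.086, 283.461, 100.644]), 'tcp_rot': array([ 0.733, -0.68 ,  0.004, -0.016]), 'force': array([0.927, 0.282, 0.185]), 'wrist_torque': array([-0.012, -0.009, -0.015]), 'width': -0.015682171452570032}
```

View pics/w4.png

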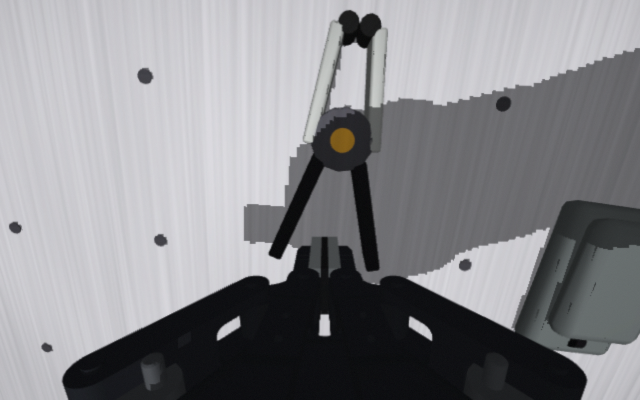

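The fingers closed on nothing above the handles. The arm had ended 8 mm high and 9 mm to the side, and it rode up as the fingers swung. The clamp is unmoved, with its hub at (342,140). I'll reopen, check how well the moves track, and retry.

Request:
send_rows(targets=[0,0,-15,0,0,0,0,0,0,0,0,0,0,0,0,0,0,0,0,0,0,0,0,0], claw=-1)

```text
time_s: 8.3
ee_pos: [609.7, 283.2, 116.9]
tcp_rot: [0.733, -0.68, 0.004, -0.016]
force: [1.0, 0.1, -0.3]
width: 72.5
```

```bash
python3 - <<'E'
from h import *
s,p,d=load("w4")
I=p.astype(int); yel=(I[:,:,0]-I[:,:,2]>70)&(I[:,:,0]>110); yel[:,:300]=0; yel[:,380:]=0; yel[180:]=0; v,u=np.nonzero(yel)
X=onplane("wrist",[[u.mean(),v.mean()],[361,22],[276,255],[371,268]],np.array([0,0,24.]),np.array([0,0,1.]),s); print(X, (X[2]+X[3])/2)
s=r.sense(); print(s["ee_pos"],s["width"],R.from_quat(s["tcp_rot"]).as_matrix())
E
```

```text
[[607.901 226.406  24.   ]
 [604.131 173.34   24.   ]
 [639.484 293.62   24.   ]
 [584.601 297.009  24.   ]] [612.043 295.315  24.   ]
[609.681 283.182 116.898] 72.49254866923322 [[ 0.075 -0.997  0.028]
 [-0.997 -0.074  0.019]
 [-0.017 -0.029 -0.999]]
```

The clamp was nudged: its hub is now at (608,226.5) and its handle middle at (612,295). I'll re-aim.

```bash
python3 - <<'E'
from h import *
plan([611.2,277,76],yawdown(-1.637),4)
E
```

```text
total rot deg 8.295335246374016 dist 41.39048346461604
[1.7, 0.0, 10.2, -0.4, 0.27, 2.02, 1.7, -0.1, 10.2, -0.4, 0.27, 2.02, 1.6, -0.2, 10.2, -0.4, 0.27, 2.02, 1.6, -0.4, 10.2, -0.4, 0.27, 2.02]
```

Request:
send_rows(targets=[3.5,0,6,-0.8,0.5,4.1,3.5,0,6,-0.8,0.5,4.1,0,0,0,0,0,0])

```text
time_s: 8.68
ee_pos: [609.9, 276.2, 104.1]
tcp_rot: [-0.681, 0.732, 0.001, -0.0]
force: [1.0, 0.4, -0.4]
width: 85.3
```

```bash
python3 - <<'E'
from h import *
s=r.sense();print(s["ee_pos"],s["width"],s["force"])
plan([611.2,277,76],yawdown(-1.637),2)
E
```

```text
[609.852 276.215 104.144] 85.30921449333992 [ 0.977  0.381 -0.427]
total rot deg 0.3374331633644586 dist 28.187573727922747
[-0.4, -0.7, 14.1, 0.04, 0.02, -0.16, -0.4, -0.7, 14.1, 0.04, 0.02, -0.16]
```

Request:
send_rows(targets=[0,-1,14,0,0,0,0,-0.5,12,0,0,0])

```text
time_s: 8.93
ee_pos: [612.1, 276.5, 77.8]
tcp_rot: [-0.682, 0.731, 0.0, 0.001]
force: [0.4, 0.4, -1.0]
width: 85.4
```

Request:
send_rows(targets=[0,0,2,0,0,0])

```text
time_s: 9.05
ee_pos: [611.2, 276.3, 74.1]
tcp_rot: [-0.682, 0.731, 0.001, -0.0]
force: [0.3, -0.6, -0.3]
width: 85.5
```

Request:
send_rows(targets=[0,0,-3,0,0,0,0,0,0,0,0,0,0,0,0,0,0,0,0,0,0,0,0,0], claw=1)

```text
time_s: 9.55
ee_pos: [613.8, 277.9, 82.2]
tcp_rot: [-0.682, 0.731, -0.0, 0.004]
force: [-0.9, 0.3, -0.1]
width: 18.2
```

Request:
send_rows(targets=[0,0,0,0,0,0,0,0,0,0,0,0])

```text
time_s: 9.8
ee_pos: [613.9, 277.8, 82.3]
tcp_rot: [-0.682, 0.731, -0.001, 0.004]
force: [-0.5, -0.5, 1.0]
width: 18.4
```

```bash
python3 - <<'E'
from h import *
s,p,d=snap("wrist","w5"); cv2.imwrite("pics/w5c.png",cv2.resize(p[0:330,180:480,::-1],None,fx=1.8,fy=1.8))
E
```

```text
(no output)
```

View pics/w5c.png

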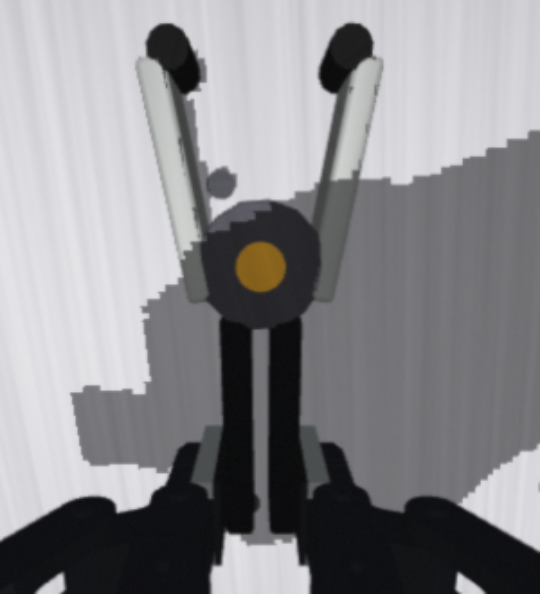

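The grip is good. The handles are parallel, the hub is at crop (261,267), and the tips are symmetric at (171,42) and (350,42).

```bash
cat >> h.py <<'E'
B=plateR(); O=np.array([617.,-160.3,88.7])
RT=R.from_matrix(np.c_[-B[:,1],-B[:,0],-B[:,2]])
def hubtool(f,zface):  # hub axis in tool coords from yellow dot, face at tool z=zface
    s,p,d=load(f); I=p.astype(int); y=(I[:,:,0]-I[:,:,2]>70)&(I[:,:,0]>90); y[:,:290]=0;y[:,360:]=0;y[110:190]=y[110:190]; y[:100]=0;y[200:]=0
    v,u=np.nonzero(y); Rt=R.from_quat(s["tcp_rot"]); X=world("wrist",[[u.mean(),v.mean()]],[np.median(d[v,u])],s)[0]
    T=r.camera_model("wrist")["T_tool_cam"]; D=T[:3,:3]@rays("wrist",[[u.mean(),v.mean()]])[0]; c=T[:3,3]
    return c+D*(zface-c[2])/D[2], Rt.inv().apply(X-s["ee_pos"]),len(v)
E
python3 - <<'E'
from h import *
a,b,n=hubtool("w5",58.3); print(a,b,n)
h=np.array([a[0],a[1],70.3]); 
for dy in (80,0):
    H=O+B@np.array([-5.6,117+dy,7.7]); g=H-RT.apply(h); print(dy,"hub",H,"tcp",g)
print(RT.as_matrix())
H=O+B@np.array([-5.6,197,7.7]); g=H-RT.apply(h)
s=r.sense(); s["ee_pos"]=s["ee_pos"]+np.array([0,0,100]); plan(g,RT,6,s)
E
```

```text
[55.563 -0.004 58.3  ] [55.919 -0.012 54.415] 578
80 hub [655.424  33.093  93.447] tcp [640.663  93.848 157.636]
0 hub [636.563 -44.652  93.447] tcp [621.802  16.103 157.636]
[[-0.236 -0.887  0.396]
 [-0.972  0.215 -0.096]
 [ 0.    -0.408 -0.913]]
total rot deg 25.619540621547046 dist 187.5351696298042
[30.3, -6.5, 4.0, 3.95, 0.39, 1.58, 30.1, -7.1, 4.7, 3.95, 0.39, 1.58, 29.8, -7.6, 5.4, 3.95, 0.39, 1.58, 29.6, -8.0, 6.1, 3.95, 0.39, 1.58, 29.3, -8.3, 6.9, 3.95, 0.39, 1.58, 29.0, -8.7, 7.7, 3.95, 0.39, 1.58]
```

Request:
send_rows(targets=[0,0,-25,0,0,0,0,0,-40,0,0,0,0,0,-35,0,0,0,0,0,0,0,0,0])

```text
time_s: 10.35
ee_pos: [611.7, 276.7, 181.7]
tcp_rot: [-0.682, 0.731, 0.001, 0.001]
force: [0.3, 1.4, -0.6]
width: 18.4
```

Request:
send_rows(targets=[30,-6,4,4,0.4,1.6,30,-7,5,4,0.4,1.6,30,-8,5,4,0.4,1.6,30,-8,6,4,0.4,1.6,29,-8,7,4,0.4,1.6,29,-9,8,3.8,0.3,1.5,0,0,0,0,0,0,0,0,0,0,0,0])

```text
time_s: 11.35
ee_pos: [630.0, 86.8, 141.7]
tcp_rot: [-0.604, 0.77, -0.163, 0.122]
force: [0.5, -0.4, -1.7]
width: 18.7
```

```bash
python3 - <<'E'
from h import *
s,p,d=snap("wrist","w6"); cv2.imwrite("pics/w6c.png",cv2.resize(p[0:260,200:460,::-1],None,fx=2.3,fy=2.3))
print(s["ee_pos"],s["width"]); print((R.from_quat(s["tcp_rot"]).inv()*RT).as_rotvec())
print(hubtool("w6",56))
P=cloud("wrist",d,s); Q=(P-O)@B
print("hub in Q",(s["ee_pos"]+R.from_quat(s["tcp_rot"]).apply([55.7,0,68.5])-O)@B)
np.save("Q6.npy",Q)
E
```

```text
[629.962  86.834 141.744] 18.68493915117076
[ 0.01  -0.009 -0.001]
(array([55.85 , -0.675, 56.   ]), array([55.976, -0.678, 54.616]), 626)
hub in Q [-20.808 186.879  -0.912]
```

View pics/w6c.png

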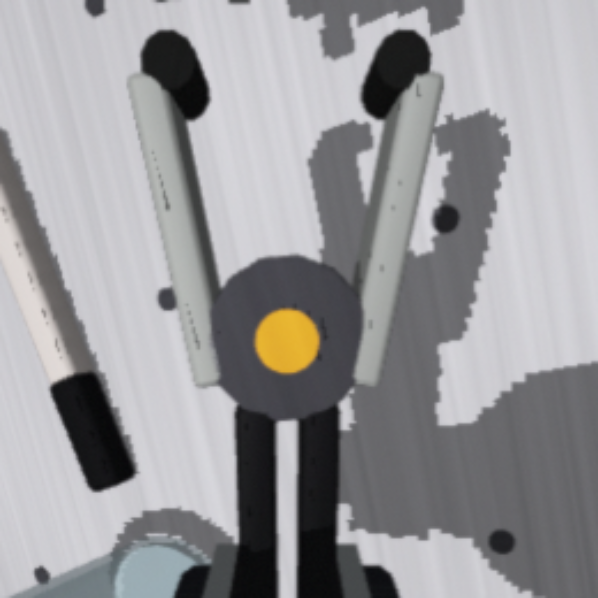

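The clamp is held straight, but the plate is still out of view ahead. I'll correct the lateral and height errors and advance.

Request:
send_rows(targets=[5,-8,-5,0.6,-0.5,0,5,-7,-4,0,0,0,0,0,0,0,0,0])

```text
time_s: 11.78
ee_pos: [639.5, 75.8, 158.0]
tcp_rot: [-0.605, 0.768, -0.165, 0.13]
force: [0.4, -0.0, -0.0]
width: 18.0
```

```bash
python3 - <<'E'
from h import *
s,p,d=snap("wrist","w7"); cv2.imwrite("pics/w7c.png",cv2.resize(p[0:260,200:460,::-1],None,fx=2.3,fy=2.3))
print(s["ee_pos"],s["width"],s["force"]); print((R.from_quat(s["tcp_rot"]).inv()*RT).as_rotvec())
Rt=R.from_quat(s["tcp_rot"])
print("hub in Q",(s["ee_pos"]+Rt.apply([55.8,-.4,68.5])-O)@B)
P=cloud("wrist",d,s); T=Rt.inv().apply((P-s["ee_pos"]).reshape(-1,3)).reshape(400,640,3); Q=(P-O)@B
for v in range(0,40,4):
    m=(Q[v,:,2]>-40)&(Q[v,:,2]<110)&(abs(Q[v,:,0])<40)
    u=np.nonzero(m)[0]; 
    for a,b in [(g[0],g[-1]) for g in np.split(u,np.nonzero(np.diff(u)>1)[0]+1) if len(g)]: print(v,a,b,p[v,(a+b)//2],"tool",T[v,a].round(1),T[v,b].round(1),"Q",Q[v,(a+b)//2].round(1))
E
```

```text
[639.523  75.784 158.028] 18.044110027551838 [ 0.365 -0.042 -0.037]
[-0.002  0.001  0.002]
hub in Q [ -1.912 179.03    8.501]
0 335 344 [167 170 168] tool [133.8   5.4 115.4] [127.8   9.5  98.2] Q [ -9.1 106.9 -22. ]
4 336 344 [166 170 168] tool [126.    5.4  98.4] [126.1   9.6  98.8] Q [ -9.6 109.  -21. ]
8 336 344 [167 170 168] tool [123.9   5.4  97.8] [123.8   9.5  97.3] Q [ -9.6 110.9 -21. ]
12 335 344 [167 170 169] tool [126.1   5.3 110.4] [122.2   9.6  98.1] Q [ -9.1 112.5 -21.7]
16 265 274 [26 26 26] tool [107.1 -24.   55.3] [107.5 -20.7  56.8] Q [ 20.1 128.   22.3]
16 276 280 [28 28 27] tool [107.1 -19.7  55.5] [107.4 -18.3  56.3] Q [ 16.7 127.7  21.3]
16 335 344 [64 65 65] tool [123.7   5.3 109.1] [120.6   9.7  98.9] Q [ -9.3 113.8 -23.7]
16 367 383 [27 26 26] tool [107.3  16.1  56.1] [107.6  22.6  57. ] Q [-21.4 127.6  21.2]
20 262 283 [26 27 26] tool [106.1 -25.5  56.6] [106.  -17.2  56.5] Q [ 19.2 128.9  20.7]
20 335 343 [62 63 62] tool [122.1   5.4 110.3] [120.7   9.6 105.6] Q [ -9.5 114.  -29.2]
20 365 385 [27 26 26] tool [105.8  15.3  55.7] [105.9  23.2  56. ] Q [-21.5
[... 209 characters left out ...]
 25] tool [103.2 -26.1  56.5] [105.3 -16.5  64.2] Q [ 18.4 132.   21.5]
28 360 386 [28 27 27] tool [105.3  14.4  64.2] [103.   23.7  55.7] Q [-20.9 131.8  21. ]
32 257 288 [26 26 26] tool [101.3 -27.4  54.9] [104.2 -16.4  65.9] Q [ 19.3 133.3  21.3]
32 359 392 [25 25 26] tool [104.6  14.3  67.4] [101.6  26.2  55.9] Q [-21.9 132.9  19.9]
36 255 261 [177 179 177] tool [100.6 -28.9  57.7] [100.2 -26.1  56.1] Q [ 24.9 134.8  21.5]
36 263 290 [25 27 26] tool [100.  -25.2  55.5] [105.2 -16.6  75.9] Q [ 17.6 135.1  22.6]
36 357 384 [25 24 25] tool [105.2  14.4  75.8] [100.5  23.4  57.1] Q [-19.7 134.7  21.3]
36 386 392 [157 159 157] tool [100.1  23.9  55.7] [100.3  26.4  56.4] Q [-27.1 134.9  22.2]
```

View pics/w7c.png

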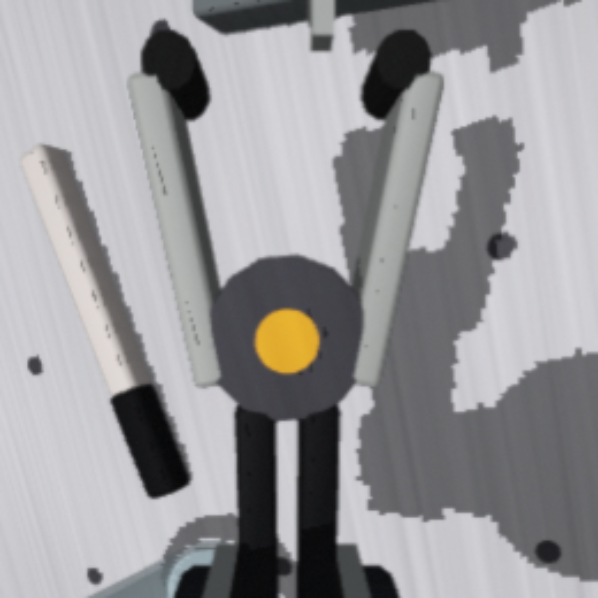

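The lug is at crop (320,20) between the jaws. The stack centre sits about 4.5 mm towards tool +y of the jaw midline, which agrees with my frame. I'll shift over and advance part way.

Request:
send_rows(targets=[0,4.2,0.5,0,0,0,0,0,0,0,0,0,10,0,0,0,0,0,10,0,0,0,0,0,10,0,0,0,0,0,8,0,0,0,0,0,0,0,0,0,0,0])

```text
time_s: 12.7
ee_pos: [624.9, 36.9, 154.6]
tcp_rot: [-0.605, 0.768, -0.164, 0.129]
force: [-0.2, -0.6, 0.1]
width: 18.6
```

```bash
cat > q.py <<'E'
from h import *
import sys
s,p,d=snap("wrist",sys.argv[1])
print(s["time_s"],s["ee_pos"],s["width"],s["force"]); print((R.from_quat(s["tcp_rot"]).inv()*RT).as_rotvec())
Rt=R.from_quat(s["tcp_rot"]); H=(s["ee_pos"]+Rt.apply([55.8,-1,68.5])-O)@B
print("hub in Q",H,"to go tool",-(117-H[1])*-1,-(-5.6-H[0]),-(7.7-H[2]))
T=Rt.inv().apply((cloud("wrist",d,s)-s["ee_pos"]).reshape(-1,3)).reshape(400,640,3)
cv2.imwrite(f"pics/{sys.argv[1]}c.png",cv2.resize(p[0:260,200:460,::-1],None,fx=2.3,fy=2.3))
for v in (2,30,60,90,110):
    u=np.arange(296,352,4); print(v,[(p[v,x].mean().round(),*T[v,x].round(1)) for x in u][::2] if 0 else [tuple(float(k) for k in T[v,x].round(0)) for x in u])
E
python3 q.py w8
```

```text
12.7 [624.929  36.892 154.613] 18.573855017482053 [-0.208 -0.564  0.103]
[-0.     0.     0.001]
hub in Q [ -7.441 137.732   7.477] to go tool -20.732256502532323 -1.8407916436313796 -0.22275247612536564
2 [(139.0, -18.0, 134.0), (139.0, -16.0, 133.0), (113.0, -9.0, 58.0), (112.0, -7.0, 57.0), (113.0, -6.0, 57.0), (112.0, -4.0, 57.0), (113.0, -2.0, 59.0), (92.0, -1.0, -1.0), (93.0, -0.0, 0.0), (93.0, 1.0, 0.0), (93.0, 2.0, 0.0), (92.0, 3.0, -1.0), (141.0, 12.0, 139.0), (141.0, 15.0, 140.0)]
30 [(124.0, -19.0, 135.0), (123.0, -16.0, 134.0), (124.0, -14.0, 134.0), (114.0, -9.0, 99.0), (113.0, -7.0, 95.0), (113.0, -5.0, 94.0), (113.0, -3.0, 96.0), (93.0, -1.0, 21.0), (93.0, 0.0, 20.0), (93.0, 1.0, 21.0), (93.0, 3.0, 21.0), (93.0, 4.0, 23.0), (125.0, 12.0, 140.0), (125.0, 15.0, 140.0)]
60 [(109.0, -21.0, 154.0), (109.0, -18.0, 154.0), (109.0, -15.0, 152.0), (109.0, -12.0, 150.0), (109.0, -9.0, 150.0), (108.0, -6.0, 148.0), (108.0, -4.0, 148.0), (86.0, -1.0, 27.0), (86.0, 0.0, 28.0), (86.0, 2.0, 28.0), (86.0, 3.0, 27.0), (107.0, 10.0, 141.0), (107.0, 13.0, 139.0), (106.0, 15.0, 138.0)]
90 [(91.0, -24.0, 178.0), (91.0, -20.0, 175.0), (91.0, -17.0, 174.0), (91.0, -14.0, 174.0), (91.0, -10.0, 172.0), (91.0, -7.0, 170.0), (90.0, -4.0, 168.0), (84.0, -1.0, 99.0), (84.0, 1.0, 96.0), (84.0, 4.0, 97.0), (90.0, 8.0, 163.0), (90.0, 11.0, 163.0), (90.0, 14.0, 161.0), (90.0, 17.0, 160.0)]
110 [(76.0, -24.0, 178.0), (76.0, -20.0, 174.0), (76.0, -17.0, 175.0), (76.0, -14.0, 173.0), (76.0, -11.0, 173.0), (75.0, -7.0, 170.0), (75.0, -4.0, 167.0), (75.0, -1.0, 168.0), (75.0, 2.0, 166.0), (75.0, 5.0, 163.0), (75.0, 9.0, 164.0), (75.0, 12.0, 162.0), (75.0, 15.0, 161.0), (75.0, 18.0, 160.0)]
```

View pics/w8c.png

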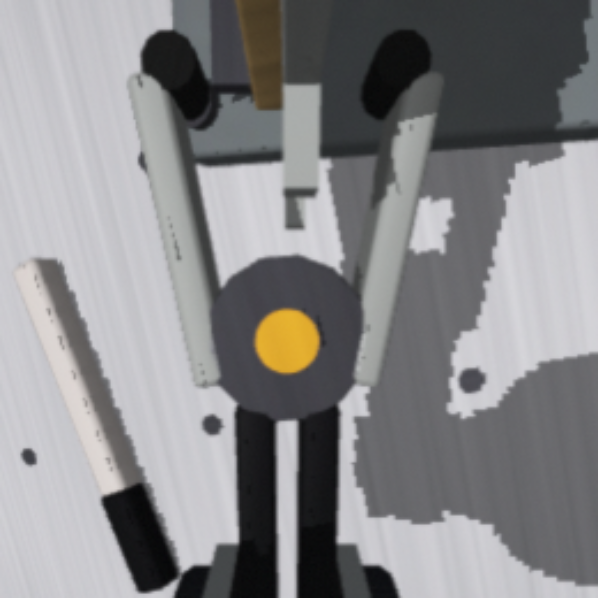

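The jaws straddle the leaf and plaque, with the upper lug at crop (300,130). About 20.7 mm remains, plus a 1.6 mm side shift.

Request:
send_rows(targets=[4,-1.6,0,0,0,0,4,0,0,0,0,0,3,0,0,0,0,0,0,0,0,0,0,0])

```text
time_s: 13.25
ee_pos: [624.2, 26.0, 155.5]
tcp_rot: [-0.606, 0.768, -0.164, 0.129]
force: [-0.6, 0.1, -0.9]
width: 18.3
```

```bash
python3 q.py w9 | head -4
```

```text
13.25 [624.156  25.959 155.517] 18.29232059627506 [-0.6    0.119 -0.893]
[-0.001  0.001  0.003]
hub in Q [ -5.314 126.986   7.51 ] to go tool -9.985928077904532 0.28559368115290074 -0.189845588708903
2 [(139.0, -18.0, 133.0), (139.0, -16.0, 133.0), (102.0, -7.0, 28.0), (101.0, -6.0, 25.0), (102.0, -5.0, 26.0), (102.0, -3.0, 27.0), (102.0, -2.0, 27.0), (101.0, -1.0, 25.0), (103.0, 0.0, 30.0), (94.0, 1.0, 3.0), (nan, nan, nan), (nan, nan, nan), (nan, nan, nan), (nan, nan, nan)]
```

Request:
send_rows(targets=[2,0,0,0,0,0,2,0,0,0,0,0,2,0,0,0,0,0,0,0,0,0,0,0])

```text
time_s: 13.8
ee_pos: [622.7, 20.3, 155.5]
tcp_rot: [-0.606, 0.768, -0.164, 0.13]
force: [0.2, 1.0, -1.0]
width: 18.7
```

Request:
send_rows(targets=[1.5,0,0,0,0,0])

```text
time_s: 13.92
ee_pos: [622.4, 19.0, 155.6]
tcp_rot: [-0.606, 0.768, -0.164, 0.13]
force: [-0.9, 0.1, -0.1]
width: 18.2
```

Request:
send_rows(targets=[1.5,0,0,0,0,0])

```text
time_s: 14.05
ee_pos: [622.1, 17.6, 155.6]
tcp_rot: [-0.606, 0.768, -0.163, 0.13]
force: [-0.4, 1.8, -0.5]
width: 18.2
```

```bash
python3 q.py w10 | head -3
```

```text
14.05 [622.068  17.576 155.574] 18.192664864153553 [-0.366  1.781 -0.519]
[-0.001  0.003  0.003]
hub in Q [ -5.29  118.469   7.485] to go tool -1.4686904342344036 0.3096538127726971 -0.21503209368202736
```

Request:
send_rows(targets=[1,0,0,0,0,0])

```text
time_s: 14.22
ee_pos: [621.8, 16.5, 155.6]
tcp_rot: [-0.606, 0.768, -0.163, 0.13]
force: [0.2, 1.1, -2.0]
width: 18.6
```

Request:
send_rows(targets=[1,0,0,0,0,0])

```text
time_s: 14.35
ee_pos: [621.7, 16.0, 155.6]
tcp_rot: [-0.606, 0.767, -0.163, 0.131]
force: [0.5, 3.4, 0.1]
width: 17.7
```

Request:
send_rows(targets=[0.7,0,0,0,0,0])

```text
time_s: 14.48
ee_pos: [621.6, 15.9, 155.7]
tcp_rot: [-0.607, 0.767, -0.162, 0.131]
force: [0.1, 3.2, 0.4]
width: 18.2
```

The hub has met the leaf: motion has stopped, with about 3.3 N and a computed distance of about 0. I'll check that it hasn't slipped in the grip, then ease the claw open in stages.

```bash
python3 q.py w11 | head -3; python3 -c "
from h import *
print(hubtool('w11',56))"
```

```text
14.475 [621.624  15.858 155.73 ] 18.189200412355408 [0.12  3.232 0.376]
[-0.001  0.006  0.004]
hub in Q [ -5.221 116.916   7.46 ] to go tool 0.08404962693531104 0.37859340825288523 -0.23966499104755812
(array([55.268, -1.304, 56.   ]), array([55.397, -1.301, 54.645]), 535)
```

View pics/w11c.png

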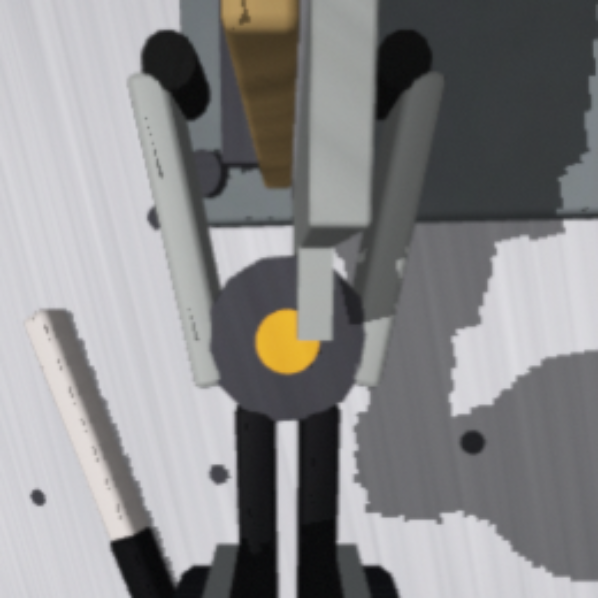

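It looks right: the leaf is against the hub, the jaws sit on either side, and there is no slip. Now the staged release.

Request:
send_rows(targets=[0.3,0,0,0,0,0,0,0,0,0,0,0], claw=0.4)

```text
time_s: 14.78
ee_pos: [621.8, 15.3, 156.0]
tcp_rot: [-0.606, 0.767, -0.163, 0.131]
force: [-0.2, 2.4, 0.2]
width: 25.9
```

Request:
send_rows(targets=[0.3,0,0,0,0,0,0,0,0,0,0,0], claw=0.22)

```text
time_s: 15.02
ee_pos: [622.0, 14.3, 156.2]
tcp_rot: [-0.606, 0.767, -0.164, 0.131]
force: [0.9, 0.9, 0.4]
width: 33.5
```

```bash
python3 q.py w12 | head -3; python3 -c "
from h import *
print(hubtool('w12',56))"
```

```text
15.025 [622.018  14.323 156.188] 33.548187614257 [0.902 0.856 0.442]
[-0.002  0.004  0.004]
hub in Q [ -4.262 115.366   7.699] to go tool 1.6342670582717176 1.3383353067010955 -0.0014323886209295367
(array([54.281, -1.501, 56.   ]), array([54.415, -1.496, 54.703]), 567)
```

Request:
send_rows(targets=[0,0,0,0,0,0,0,0,0,0,0,0], claw=0.1)

```text
time_s: 15.32
ee_pos: [621.9, 14.3, 156.1]
tcp_rot: [-0.606, 0.767, -0.164, 0.131]
force: [0.5, 2.1, -0.8]
width: 38.6
```

Request:
send_rows(targets=[0,0,0,0,0,0,0,0,0,0,0,0], claw=-0.1)

```text
time_s: 15.58
ee_pos: [621.6, 13.7, 156.0]
tcp_rot: [-0.606, 0.768, -0.164, 0.13]
force: [0.8, -0.7, 0.1]
width: 46.5
```

Request:
send_rows(targets=[0,0,0,0,0,0,0,0,0,0,0,0], claw=-0.4)

```text
time_s: 15.82
ee_pos: [621.7, 13.4, 156.1]
tcp_rot: [-0.606, 0.768, -0.164, 0.13]
force: [0.3, 0.7, 0.2]
width: 59.8
```

```bash
python3 q.py w13 | head -3; python3 -c "
from h import *
print(hubtool('w13',56))"
```

```text
15.825 [621.672  13.39  156.094] 59.755111439525905 [0.323 0.697 0.193]
[-0.002  0.002  0.003]
hub in Q [ -4.457 114.208   7.796] to go tool 2.7917728918441185 1.1431553660758658 0.09590716017627443
(array([51.722, -0.701, 56.   ]), array([51.887, -0.704, 54.666]), 549)
```

View pics/w13c.png

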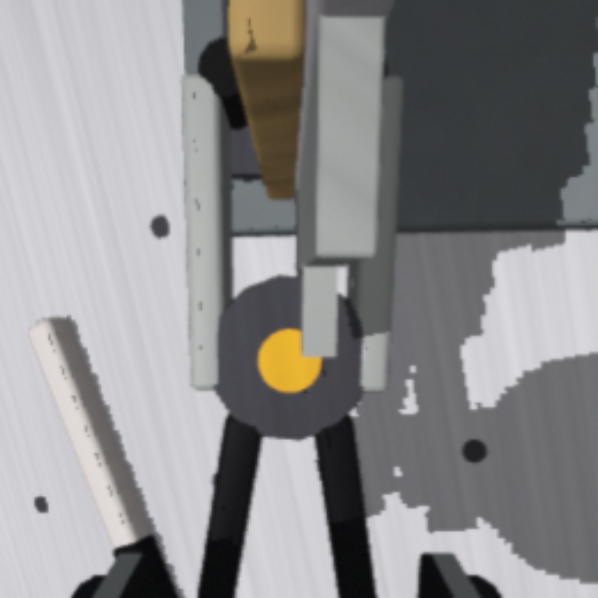

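The clamp is gripping with the jaws parallel, hub at crop (290,361). The dot's centroid is biased by the lug covering part of it, so I'll use its enclosing circle to check how far home it is.

```bash
python3 - <<'E'
from h import *
T=r.camera_model("wrist")["T_tool_cam"]
for f in ("w8","w10","w11","w12","w13"):
    s,p,d=load(f); I=p.astype(int); y=((I[:,:,0]-I[:,:,2]>70)&(I[:,:,0]>90)).astype(np.uint8); y[:,:290]=0;y[:,360:]=0;y[:100]=0;y[200:]=0
    k,l,st,_=cv2.connectedComponentsWithStats(y); i=1+st[1:,4].argmax(); pts=np.argwhere(l==i)[:,::-1].astype(np.float32)
    c,rad=cv2.minEnclosingCircle(pts)
    D=T[:3,:3]@rays("wrist",[c])[0]; t=T[:3,3]+D*(56-T[2,3])/D[2]
    H=(s["ee_pos"]+R.from_quat(s["tcp_rot"]).apply([t[0],t[1],68])-O)@B
    # leaf end from depth: points near Q x -9.5, Qz 55..88 , y 95..108
    Q=(cloud("wrist",d,s)-O)@B; m=(Q[:,:,2]>56)&(Q[:,:,2]<88)&(abs(Q[:,:,0]+9)<2)&(Q[:,:,1]>92)&(Q[:,:,1]<110); q=Q[m]
    w=(Q[:,:,2]>47)&(Q[:,:,2]<52)&(abs(Q[:,:,0]+9)<2)&(Q[:,:,1]>100)&(Q[:,:,1]<120)
    print(f,c,round(rad,1),"tool",t,"hubQ",H,"leaf",np.median(q[:,1]) if len(q) else None,len(q),"lug end",np.percentile(Q[w][:,1],99) if w.any() else None)
E
```

```text
w8 (324.4797668457031, 147.8765106201172) 14.1 tool [55.807 -0.686 56.   ] hubQ [ -7.755 137.725   7.977] leaf 100.8349744435446 462 lug end 113.62765949165258
w10 (324.5729675292969, 147.9334716796875) 14.2 tool [55.782 -0.645 56.   ] hubQ [ -5.645 118.484   7.985] leaf 100.66884720350663 282 lug end 113.6775131872417
w11 (324.5379638671875, 148.0253143310547) 14.1 tool [55.742 -0.661 56.   ] hubQ [ -5.561 116.969   7.96 ] leaf 100.56366091152032 228 lug end 113.69029606504913
w12 (323.7102966308594, 150.96566772460938) 14.1 tool [54.461 -1.025 56.   ] hubQ [ -4.243 116.703   8.204] leaf 98.40375927980507 227 lug end 113.63543618715485
w13 (325.5, 156.3000030517578) 14.0 tool [52.119 -0.233 56.   ] hubQ [ -5.236 117.886   8.3  ] leaf 97.41238490196356 185 lug end 113.61469559337196
```

The hub stands about 1 mm off full contact (117.9 against 117.0 when bottomed), so the strip is pressed roughly 4.5 mm. The leaf hasn't moved. I'll open fully and back off up the slope.

Request:
send_rows(targets=[0,0,0,0,0,0,0,0,0,0,0,0,0,0,0,0,0,0,0,0,-10,0,0,0,0,0,-20,0,0,0,0,0,-30,0,0,0,0,0,-40,0,0,0,0,0,-30,0,0,0,0,0,0,0,0,0,0,0,0,0,0,0], claw=-1)

```text
time_s: 17.12
ee_pos: [567.2, 26.4, 280.7]
tcp_rot: [-0.606, 0.767, -0.165, 0.13]
force: [-0.3, -0.2, -0.2]
width: 85.7
```

```bash
python3 - <<'E'
from h import *
T=r.camera_model("wrist")["T_tool_cam"]
s,p,d=snap("wrist","w14"); print(s["time_s"],s["ee_pos"],s["width"],s["force"])
I=p.astype(int); y=((I[:,:,0]-I[:,:,2]>70)&(I[:,:,0]>130)).astype(np.uint8)
P=cloud("wrist",d,s); Q=(P-O)@B
y[~((abs(Q[:,:,0]+5)<15)&(abs(Q[:,:,1]-118)<15)&(abs(Q[:,:,2]-20)<8))]=0
k,l,st,_=cv2.connectedComponentsWithStats(y); i=1+st[1:,4].argmax(); c,rad=cv2.minEnclosingCircle(np.argwhere(l==i)[:,::-1].astype(np.float32))
X=onplane("wrist",[c],O+B@np.array([0,0,20.]),B[:,2],s); print(c,rad,"hub Q",(X-O)@B, "face z",np.median(Q[l==i][:,2]))
m=(abs(Q[:,:,2]-72.5)<3)&(Q[:,:,0]>-6)&(Q[:,:,0]<6)&(Q[:,:,1]>40)&(Q[:,:,1]<90)
print("plaque side",np.percentile(Q[m],[2,50,99],axis=0))
w=(Q[:,:,2]>47)&(Q[:,:,2]<52)&(abs(Q[:,:,0]+9)<2)&(Q[:,:,1]>100)&(Q[:,:,1]<116); print("lug end",np.percentile(Q[w][:,1],99))
f=p[max(0,int(c[1])-110):int(c[1])+90,int(c[0])-130:int(c[0])+130,::-1]; cv2.imwrite("pics/w14c.png",cv2.resize(f,None,fx=2.5,fy=2.5))
# face of clamp in-plane + tilt
n=(abs(Q[:,:,0]+5)<16)&(abs(Q[:,:,1]-122)<13)&(abs(Q[:,:,2]-20)<4); q=Q[n]; A=np.c_[q[:,:2],np.ones(len(q))]; print("tilt",np.linalg.lstsq(A,q[:,2],rcond=None)[0][:2],len(q))
E
```

```text
17.125 [567.241  26.367 280.681] 85.70471001622121 [-0.265 -0.244 -0.161]
(325.1842041015625, 138.1842041015625) 6.9559454917907715 hub Q [[ -5.549 118.131  20.   ]] face z 21.55713719266626
plaque side [[-5.836 40.729 70.839]
 [-2.427 59.921 72.673]
 [ 1.04  80.371 74.513]]
lug end 113.86772541298537
tilt [-0.004  0.017] 899
```

The clamp stands free and has not moved since I let go: hub in place, tilt under 0.02 rad, plaque unmoved. I'm handing the job in.

```bash
python3 -c "
from workcell import r
print(r.close_job())"
```

```text
the job is handed in; nothing more can be done
None
```

The clamp is on the leaf between the two lugs, gripping plaque and plate by its own spring. I handed the job in at about 17 s, with the gripper open and clear of everything.

**What happened:**
- The first squeeze closed above the handles. It nudged and turned the clamp about 1 cm on the bench, so I measured it again.
- The second grasp held squarely.
- I pushed in 1 mm steps until the hub met the leaf, at about 3.3 N, then opened the gripper in stages.

**Last checks, from the wrist camera:**
- **Position:** the hub is within about 1 mm of mid-thickness and of half-way between the lugs. The hinge axis is within 0.02 rad of the edge.
- **Plaque and leaf:** the plaque's edges read within about 1 mm of before, and the leaf did not slide.
- **Not fully home:** on release the hub backed off about 1 mm from full contact. That leaves the strip pressed roughly 4.5 mm, above the 3.5 mm required but short of fully in.
- **Not measured:** I could not read the jaw forces or the jaw opening directly. The handles stopped pushing the fingers apart between 39 and 46 mm, against about 39 mm expected, and the jaws looked parallel.
- **Not re-checked:** I did not look at the other things on the bench again at the end, and I had no view left of the final state because the picture limit was used up.

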